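# Click the gluing jig's stop into the notch for the blank

### The job

One of three wooden mosaic blanks (short, medium or long) lies in the bay of the gluing jig, against the fence. Pinch the grip of the sliding stop and slide it along its rail towards that blank, past any earlier notches, until you feel the ball click into the notch that belongs to that blank (the one where the stop's foot comes just short of it), without pressing hard on the blank. Finish still holding the grip there, with the stop at rest in its notch, and leave all other things as they are.

Things in the scene. Friction and masses are not known exactly. Their poses are not given: they have to be found in the camera images.
- jig: Gluing jig: grey laminate board, 12 mm thick, fixed to the table. Origin at table height; jig x points away from the robot at yaw 0, jig y along the rail, z up. The board spans x -100 to +90, y -170 to +170 mm. Aluminium rail along y at x = +65 mm (20 mm wide, top at height 26 mm, y -112 to +150), black end blocks 34 mm high. All heights here are above the table.
- jig_bay (a point): Point on the board (height 12 mm) at the foot of the fence, middle of the bay: jig x = +26, y = -90 mm. The bay is the strip x 0 to 52 mm beside the rail; a low wooden fence (top at 24 mm) closes its -y end. One blank lies in the bay, 1 to 3 mm from the fence; the other two are stored end to end along jig x = -65 mm.
- stop: Sliding stop on the rail: steel carriage (36 mm in jig x, 24 mm in y, top at 36 mm), foot and black grip. Origin: middle of carriage and grip in x and y, at table height; axes as the jig's. It moves only along jig y, from +122 to -25 mm; friction about 1 N. It starts at y = +80 to +115 mm, beyond all notches as seen from the fence.
- stop_grip (a point): Point to pinch, 60 mm above the table, inside the upright black grip on the carriage. The grip is 16 mm thick in jig x, 24 mm in jig y, and stands from 36 to 74 mm above the table, free on all sides.
- stop_foot (a point): Middle of the foot's face towards the fence (12 mm on the jig -y side of the stop's origin). The foot is an 8 mm thick steel bar reaching from the carriage across the bay to jig x = +6 mm, 15 to 35 mm above the table.
- notch_long (a point): Notch for the 130 mm blank: a dark groove across the rail's top, at jig x = +65, y = +57 mm, height 26 mm. The stop is seated when its origin has the notch's jig y; its foot is then 2 to 4 mm short of the blank.
- notch_medium (a point): Notch for the 95 mm blank, likewise, at jig y = +22 mm. All notches: the stop's sprung ball starts to ride up about 11 mm before the middle, passing in or out takes about 8 N along the rail, and within 4 mm of the middle the ball pulls the stop in; let go there, it centres itself to 1 mm.
- notch_short (a point): Notch for the 60 mm blank, likewise, at jig y = -13 mm.
- blank_short: The short blank: flat bare-wood rectangle 60 mm long, 50 mm wide, 8 mm thick, loose, lying flat on the board (12 mm above the table). Origin: middle of its 50 mm edge at the fence end, on its underside; the blank extends 60 mm along its own +y, which is parallel to jig y.
- blank_medium: The medium blank: flat bare-wood rectangle 95 mm long, 50 mm wide, 8 mm thick, loose, lying flat on the board (12 mm above the table). Origin: middle of its 50 mm edge at the fence end, on its underside; the blank extends 95 mm along its own +y, which is parallel to jig y.
- blank_long: The long blank: flat bare-wood rectangle 130 mm long, 50 mm wide, 8 mm thick, loose, lying flat on the board (12 mm above the table). Origin: middle of its 50 mm edge at the fence end, on its underside; the blank extends 130 mm along its own +y, which is parallel to jig y.
- mug: Bystander, to be left alone: white mug, 90 mm tall. Origin: centre of its underside.
- glue: Bystander, to be left alone: white glue bottle, 150 mm tall. Origin: centre of its underside.
- brush: Bystander, to be left alone: brush lying on the table. Origin: centre of its underside (lies along its x).
- tray: Bystander, to be left alone: grey tray of glass tiles, 130 x 170 x 35 mm. Origin: centre of its underside.
- books: Bystander, to be left alone: two stacked books, 32 mm high. Origin: centre of its underside.
- pot: Bystander, to be left alone: small jar, 36 mm in diameter and 36 mm tall, on the jig's board behind the fence. Origin: centre of its underside.
- tile0: Bystander, to be left alone: blue glass mosaic tile 11 x 22 x 7 mm lying on the jig's board between the bay and the stored blanks. Origin: centre of its underside.
- tile1: Bystander, to be left alone: another such glass tile. Origin: centre of its underside.
There are look-alikes about, which are no part of the job. Leave any green or red look-alike of the blank_short alone.

How it is judged (in metres and radians):
At the end, for the whole second after the job is handed in: The stop is at rest within 2 mm of the middle of the notch belonging to the blank in the bay; that blank still lies in the bay (within 20 mm of its middle line, 15 mm of the fence); the fingers hold the grip: over 3 N, grasp point within 30 mm of the grip point (((x of blank_short in the frame of jig between 0.006 and 0.046 m and y of blank_short in the frame of jig between -0.096 and -0.075 m and y of stop in the frame of jig between -0.015 and -0.011 m) or (x of blank_medium in the frame of jig between 0.006 and 0.046 m and y of blank_medium in the frame of jig between -0.096 and -0.075 m and y of stop in the frame of jig between 0.02 and 0.024 m) or (x of blank_long in the frame of jig between 0.006 and 0.046 m and y of blank_long in the frame of jig between -0.096 and -0.075 m and y of stop in the frame of jig between 0.055 and 0.059 m)) and contact force between the fingers and stop above 3 N and distance between the grasp point and stop_grip below 0.03 m and linear speed of stop below 0.005 m/s); the arm keeps its last pose, push and grip.
It fails at once if the stop presses on a blank with more than 12 N (contact force between stop and blank_short above 12 N or contact force between stop and blank_medium above 12 N or contact force between stop and blank_long above 12 N).
It fails at once if a blank is moved more than 15 mm (distance of any of blank_short, blank_medium, blank_long from where it was at the start of the episode above 0.015 m).
It fails at once if a bystander is moved more than 20 mm (distance of any of mug, glue, brush, tray, books, pot, tile0, tile1 from where it was at the start of the episode above 0.02 m).
It also fails if it takes over 40 s, if anything falls off the work surface, if the arm or the gripper's body presses on something with over 40 N, if the wrist force passes 120 N, or if a joint passes its speed limit or range.

### The arm

A 6-joint arm with a two-finger parallel gripper is mounted at the origin on the work surface. World frame = base frame: x ahead of the robot, y to its left, z up, the work surface at z = 0. Lengths are in mm, angles in rad, forces in N, time in s.
With the tool pointing down it reaches from about 300 to 775 mm from the base axis. Payload 14.6 kg.
Tool frame: the origin (TCP) lies at the very end of the fingers, on their centre line; the grasp point (between the pads) lies 19 mm behind it; z points along the fingers, y is the line along which they close (so a half turn about z gives the same grasp; the last joint's range is limited). The gripper opens to 94 mm and grips with 3 to 60 N. Pads are 16 mm wide; open, the fingers measure 119 mm over their backs; the gripper's body (75 mm by 177 mm) begins 78 mm behind the grasp point.
Start: joints at [1.269, 0.3, 1.521, -0, 1.321, -0.067], TCP at [127.955, 534.899, 205.446] pointing down, gripper open.
Joint ranges: [-3.03, 3.03], [-0.79, 2.21], [0.23, 2.52], [-1.04, 4.18], [0, 3.07], [-2.55, 2.55]. Speed limits (rad/s): [2.22, 2.22, 2.57, 3.14, 3.14, 3.14].

### API

Orientations are given as [roll, pitch, yaw] about the fixed x, y, z axes, in that order (R = Rz(yaw) Ry(pitch) Rx(roll)).
In Python, from cell import manip gives the robot as it stands.
- The arm moves only by the tool servo_tool, never from a script. Its argument "motion" is a list that holds one entry, the list of rows, each a list of 7 numbers: the shift along the world's x, y, z as a fraction of full scale, then the turn, a rotation vector about the world's x, y, z as a fraction of full scale, then the closure, from 0 (fully open) to 1 (shut). In form: [[[x, y, z, rx, ry, rz, gripper], ...]]. A call has 1 to 10 rows; each row is the pose to reach, as a shift and turn from the pose commanded when the call began, turning the shorter way round; what a row does not reach only later rows make up. Full scale, the value 1, is 0.5 m for a shift and pi rad for a turn. A row lasts 1/10 s, in which the tool goes at most 50 mm and 8.59 degrees, less where a joint would pass 70% of its speed; a pose out of reach is approached as far as the arm can. A call with a number of a shift or a turn outside -1 to 1 is refused whole. A call with a gripper value outside its range is refused whole. The fingers move at their own pace and stop on an object; "newtons" is the grip in N (left out, the last holds). Time passes only in rows, so rows that repeat a pose let the fingers close. It gives the time, the measured TCP pose, the force, the opening and the grip force at its end, in the units of the state.
- manip.read_state(): the state, without advancing time (a new reading comes with each control period).
- manip.camera(name): name is "scene" or "top"; returns a dict with "frame" (400x640x3 uint8, red, green, blue), "range_z" (400x640 float32, mm along the optical axis (not along the pixel's ray), 0 where there is no reading), "vfov" (degrees; the focal length in pixels is half the picture's height over the tangent of half this angle, whatever the lens; pixels are square), "cx", "cy" (the principal point, pixels), "cam_to_world" (4x4, takes a point from camera to world coordinates). Camera axes: x right, y down, z forward; pixel columns grow to the right and rows downward; lengths in mm; the calibration is good to about 2 mm. A picture is of the moment at which its call begins.
- manip.sign_off(): hands the job in; it is judged then, once.
The state is a dict: "clock": time; "joints": joint angles; "qd": joint speeds; "effort": joint torques, N m; "eef_pos": TCP position; "eef_rot": TCP orientation; "wrist_force": force on the tool from outside, world axes, zero at the start; "moment": the same for the moment, N m; "finger_gap": finger opening in mm; "finger_force": force on a finger pad.
Only numpy, scipy, OpenCV 4.12 (cv2) and the standard library are available. Lean on these libraries where they do the work, as an engineer would, in place of code of your own. Each camera call takes 0.05 s, during which the arm holds its last target. There are 200 camera calls.

## Working session

There is one attempt and no reset: what is moved stays moved. The work goes in short steps, Python scripts to look and compute and a tool call to move; the robot and the scene stay as the last step left them, time stands still between calls to the robot, and variables do not carry over. Pictures are saved under pics/ and viewed, at most 10 in all, crops included, and the job is handed in when it is done.

Besides the shell and the picture viewer there is one more tool, called after "Call:" as a command line: name --argument value ..., lists and objects as JSON in quotes. servo_tool: Moves the arm, as the interface text tells. Its arguments: {"type":"object","properties":{"motion":{"type":"array"},"newtons":{"type":"number"}},"required":["motion"]}

```bash
mkdir -p pics
cat > h.py <<'E'
import numpy as np, cv2
from cell import manip
def cam(n):
    c=manip.camera(n); c['f']=200/np.tan(np.radians(c['vfov'])/2); return c
def ray(c,u,v,z):
    T=np.array(c['cam_to_world']); d=T[:3,:3]@np.array([(u-c['cx'])/c['f'],(v-c['cy'])/c['f'],1]); o=T[:3,3]
    return o+d*(z-o[2])/d[2]
def pts(c):
    T=np.array(c['cam_to_world']); v,u=np.mgrid[:400,:640]; z=c['range_z']
    p=np.stack([(u-c['cx'])/c['f']*z,(v-c['cy'])/c['f']*z,z],-1)@T[:3,:3].T+T[:3,3]
    p[z==0]=np.nan; return p
E
python3 - <<'E'
from h import *
for n in('top','scene'):
    c=cam(n); cv2.imwrite(f'pics/{n}0.png',c['frame'][...,::-1]); print(n,c['f'],c['cx'],c['cy'],np.round(c['cam_to_world'],3))
    np.savez(f'{n}.npz',**{k:c[k] for k in c})
print(manip.read_state())
E
```

```text
top 366.8157990871214 320.373607380642 203.96927896917376 [[ 1.50000e-02 -9.87000e-01  1.60000e-01  3.35446e+02]
 [-1.00000e+00 -1.40000e-02  7.00000e-03 -4.67330e+01]
 [-5.00000e-03 -1.60000e-01 -9.87000e-01  1.25872e+03]
 [ 0.00000e+00  0.00000e+00  0.00000e+00  1.00000e+00]]
scene 420.3181329394092 318.2586586610052 195.92866604929898 [[ 5.490000e-01  5.900000e-01 -5.920000e-01  1.240585e+03]
 [ 8.360000e-01 -4.050000e-01  3.720000e-01 -4.850300e+02]
 [-2.100000e-02 -6.990000e-01 -7.150000e-01  9.065560e+02]
 [ 0.000000e+00  0.000000e+00  0.000000e+00  1.000000e+00]]
{'clock': 0.1, 'joints': array([ 1.26941680e+00,  3.00405647e-01,  1.52150778e+00, -5.62239605e-06,
        1.32072124e+00, -6.66272519e-02]), 'qd': array([ 0.00124123, -0.00180143, -0.00172773, -0.00045408,  0.00051484,
       -0.00011078]), 'effort': array([ 1.70675761e-03, -5.32648838e+01, -3.53282690e+01,  7.09504914e-02,
        2.34832690e-02, -7.85351858e-05]), 'eef_pos': array([127.87946218, 534.68315112, 204.95324653]), 'eef_rot': array([-3.14055259e+00, -6.39408871e-05,  2.90684174e+00]), 'wrist_force': array([ 0.61664417, -0.13977628, -0.2122013 ]), 'moment': array([ 0.00518976, -0.00259348,  0.02707354]), 'finger_force': 0.0, 'finger_gap': 93.80004172346565}
```

View pics/top0.png

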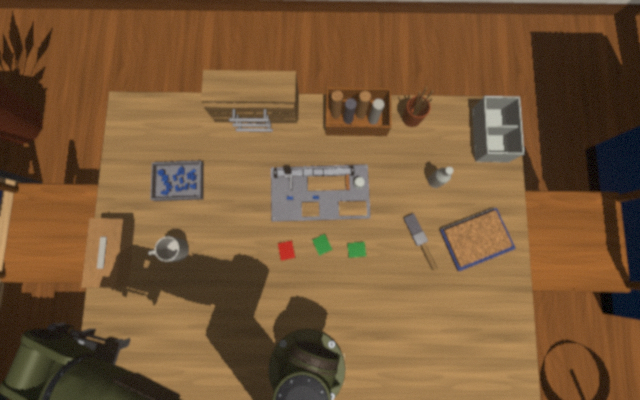

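View pics/scene0.png

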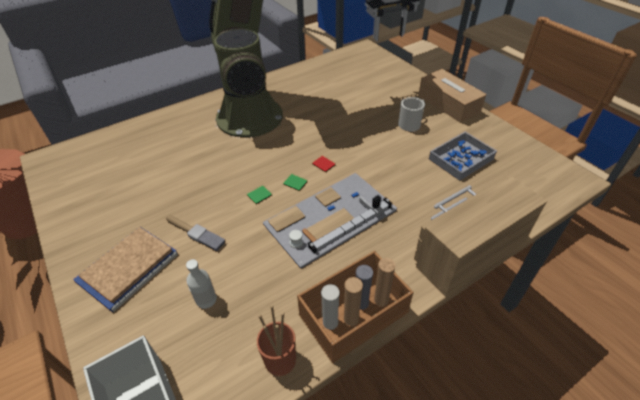

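The top view shows the jig at about (271–369, 165–220), with the rail at its top edge, the stop near (288, 172) and the fence to the right. The bay blank spans columns ~307–351. The stored blanks span ~303–319 and ~339–366, which look like the short and medium ones. The scene view agrees: the grip is at (377, 202). Next I'll zoom in and measure.

Run:
```python
from h import *
t=dict(np.load('top.npz')); s=dict(np.load('scene.npz'))
a=cv2.resize(t['frame'][155:230,262:380],None,fx=6,fy=6,interpolation=cv2.INTER_CUBIC)[:300*2]
b=cv2.resize(s['frame'][170:265,255:405],None,fx=5,fy=5,interpolation=cv2.INTER_CUBIC)
cv2.imwrite('pics/tz.png',a[...,::-1]);cv2.imwrite('pics/sz.png',b[...,::-1])
for c,n,(x0,x1,y0,y1) in((t,'top',(262,380,155,230)),(s,'scene',(255,405,170,265))):
    p=pts(c); f=c['frame']; hsv=cv2.cvtColor(f,cv2.COLOR_RGB2HSV)
    m=np.zeros((400,640),np.uint8); m[y0:y1,x0:x1]=1
    P=p[m>0]; 
    # black grip
    g=(m>0)&(p[...,2]>50)&(p[...,2]<110); q=p[g]
    v,u=np.nonzero(g); print(n,'tall pts',g.sum(),np.round(np.nanmin(q,0)),np.round(np.nanmax(q,0)),np.round(np.nanmedian(q,0)),u.mean(),v.mean())
    w=((m>0)&(hsv[...,1]>90)&(hsv[...,0]>5)&(hsv[...,0]<25)&(p[...,2]>12)).astype(np.uint8)
    k,L,S,C=cv2.connectedComponentsWithStats(w)
    for i in range(1,k):
        if S[i,4]>25:
            cs=np.argwhere(L==i)[:,::-1].astype(float); W=np.array([ray(c,*x,20) for x in cs])[:,:2].astype(np.float32)
            print(S[i],cv2.minAreaRect(W), np.nanmedian(p[L==i][:,2]))
    # board: grey, low saturation -> plane z=12
    w=((m>0)&(hsv[...,1]<60)&(p[...,2]<20)&(p[...,2]>5)); cs=np.argwhere(w)[:,::-1].astype(float)
    W=np.array([ray(c,*x,12) for x in cs])[:,:2].astype(np.float32); print('board',len(cs),cv2.minAreaRect(W))
```

```text
top tall pts 49 [ 597. -177.   50.] [651.  85.  78.] [640.  71.  70.] 300.3673469387755 171.6734693877551
[308 175  41  15 545] ((613.350341796875, -63.18864440917969), (49.458473205566406, 138.54383850097656), 0.819215714931488) 19.172735155980035
[339 201  28  15 362] ((524.6875610351562, -146.8514404296875), (47.87245178222656, 92.29425048828125), 3.8748533725738525) 18.957814858734537
[302 202  17  14 229] ((519.9097900390625, -2.706388473510742), (44.88206100463867, 54.83723068237305), 0.8384034633636475) 18.80690994181532
board 3196 ((579.24365234375, -34.72483825683594), (189.1389617919922, 337.70550537109375), 2.6458828449249268)
scene tall pts 376 [ 600. -181.   50.] [821.  91.  94.] [796. -59.  75.] 364.09574468085106 242.63563829787233
[303 229  14  13  83] ((613.6154174804688, -126.02409362792969), (47.57521057128906, 16.65306282043457), 4.602262496948242) 24.06212204764654
[349 250  46  15 342] ((766.24755859375, -32.89931869506836), (114.28654479980469, 44.15143585205078), 55.85643768310547) 88.24388291689564
board 3500 ((582.889892578125, -32.76177978515625), (195.79148864746094, 343.1473388671875), 2.817572593688965)
```

View pics/tz.png

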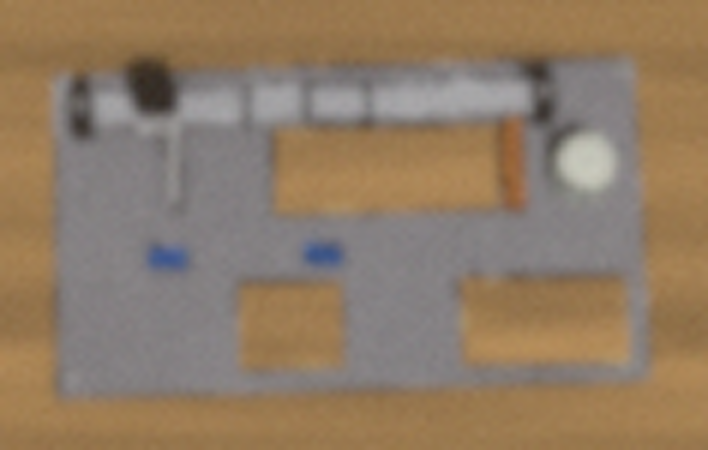

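View pics/sz.png

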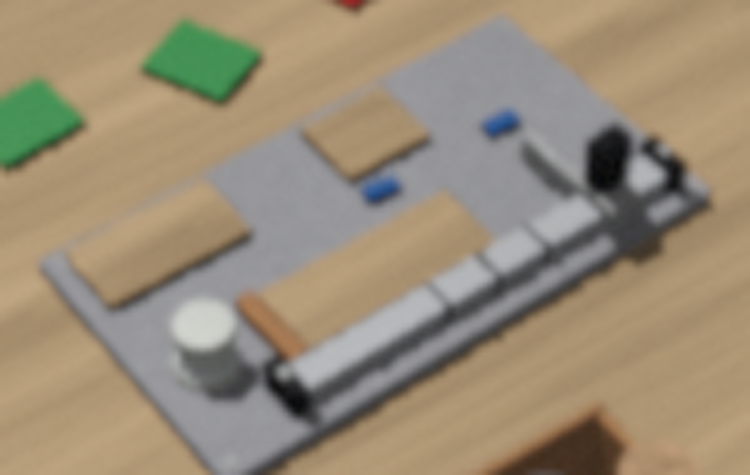

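The bay blank is ~130 mm long, and the stored ones are ~58 and ~93 mm. So the **long** blank is in the bay and the target is the first notch (jig y +57). In the zooms, the notch grooves are at crop columns 245/307/368 and the grip is at (152, 88) in the top view and (607, 158) in the scene view. Next I'll triangulate the grip and the long notch.

Run:
```python
from h import *
t=dict(np.load('top.npz')); s=dict(np.load('scene.npz'))
def tri(a,b):
    A=[];B=[]
    for c,(u,v) in((t,a),(s,b)):
        T=c['cam_to_world'];o=T[:3,3];d=ray(c,u,v,0)-o;d/=np.linalg.norm(d);M=np.eye(3)-np.outer(d,d);A.append(M);B.append(M@o)
    return np.linalg.lstsq(np.vstack(A),np.hstack(B),rcond=None)[0]
def dark(c,x0,x1,y0,y1):
    m=np.zeros((400,640),np.uint8); m[y0:y1,x0:x1]=(c['frame'][y0:y1,x0:x1].max(-1)<60); k,L,S,C=cv2.connectedComponentsWithStats(m); i=1+S[1:,4].argmax(); return S[i],C[i]
a=dark(t,281,294,163,176);b=dark(s,370,383,192,211);print(a,b,'grip mid',tri(a[1],b[1]))
T=lambda x,y:(262+(x+.5)/6-.5,155+(y+.5)/6-.5); Sx=lambda x,y:(255+(x+.5)/5-.5,170+(y+.5)/5-.5)
for n,q,w in(('notch long',(246,102),(537,238)),('notch med',(307,99),(488,262)),('notch short',(368,97),(437,300)),('blank end bay-side corner',(275,212),(447,192)),('pot',(586,160),(203,325))):
    p=tri(T(*q),Sx(*w)); print(n,p.round(1),ray(t,*T(*q),26).round(1),ray(s,*Sx(*w),26).round(1))
# jig yaw from rotated rect
yaw=np.radians(2.72); e=np.array([np.cos(yaw),np.sin(yaw)]); n=np.array([-e[1],e[0]])
o=np.array([581.,-33.7])+5*e
print('origin',o)
for y in(57,22,-13): print(y,o+65*e+y*n)
g=tri(a[1],b[1])[:2]-o; print('grip in jig',g@e,g@n)
```

```text
(array([285, 167,   5,   6,  25], dtype=int32), array([287.2 , 169.44])) (array([373, 196,   8,  13,  79], dtype=int32), array([376.2278481 , 201.94936709])) grip mid [646.81313173  76.07787572  56.73288284]
notch long [648.3  26.5  25.8] [647.5  25.2  26. ] [649.   27.7  26. ]
notch med [649.7  -8.7  29.6] [649.8  -9.9  26. ] [647.9  -5.3  26. ]
notch short [652.4 -44.2  24. ] [651.4 -45.   26. ] [654.1 -44.3  26. ]
blank end bay-side corner [585.8   9.3  18. ] [583.2   7.1  26. ] [592.5   6.8  26. ]
pot [ 612.  -167.2   46.6] [ 616.1 -170.4   26. ] [ 597.4 -158.4   26. ]
origin [585.99436685 -33.46272437]
57 [648.21619377  26.55764097]
22 [649.87712318  -8.40292701]
-13 [651.5380526  -43.36349499]
grip in jig 65.94850768588701 106.53102629352028
```

The two views agree to about 2 mm. The grip is at about (646, 76) and the long notch at (648.2, 26.5), with jig yaw ≈ +0.047, so the travel is about 49 mm along (0.047, −1). I'm setting out now.

Call:
servo_tool --motion '[[[0.8, -0.7, 0, 0, 0, -0.41, 0], [0.8, -0.7, 0, 0, 0, -0.41, 0], [0.8, -0.7, 0, 0, 0, -0.41, 0], [0.8, -0.7, 0, 0, 0, -0.41, 0], [0.8, -0.7, 0, 0, 0, -0.41, 0], [0.8, -0.7, 0, 0, 0, -0.41, 0], [0.8, -0.7, 0, 0, 0, -0.41, 0], [0.8, -0.7, 0, 0, 0, -0.41, 0], [0.8, -0.7, 0, 0, 0, -0.41, 0], [0.8, -0.7, 0, 0, 0, -0.41, 0]]]' --newtons 20

```text
clock: 1.1
eef_pos: [505.5, 203.9, 205.3]
eef_rot: [-3.141, 0.0, 1.615]
wrist_force: [1.4, 1.1, -0.0]
finger_gap: 94.1
finger_force: 0.0
```

Call:
servo_tool --motion '[[[0.28, -0.256, -0.14, 0, 0, 0, 0], [0.28, -0.256, -0.14, 0, 0, 0, 0], [0.28, -0.256, -0.14, 0, 0, 0, 0], [0.28, -0.256, -0.14, 0, 0, 0, 0], [0.28, -0.256, -0.14, 0, 0, 0, 0], [0.28, -0.256, -0.14, 0, 0, 0, 0], [0.28, -0.256, -0.14, 0, 0, 0, 0]]]'

```text
clock: 1.8
eef_pos: [643.8, 78.5, 135.9]
eef_rot: [3.141, -0.0, 1.619]
wrist_force: [0.0, 0.7, 0.5]
finger_gap: 94.0
finger_force: 0.0
```

Run:
```python
from h import *
s=cam('scene'); b=cv2.resize(s['frame'][120:265,255:455],None,fx=4,fy=4,interpolation=cv2.INTER_CUBIC)
cv2.imwrite('pics/s1.png',b[...,::-1]); st=manip.read_state(); print(st['eef_pos'],st['eef_rot'])
```

```text
[643.87154939  78.71339246 136.35910268] [ 3.14062274e+00 -1.20496167e-04  1.61990328e+00]
```

View pics/s1.png

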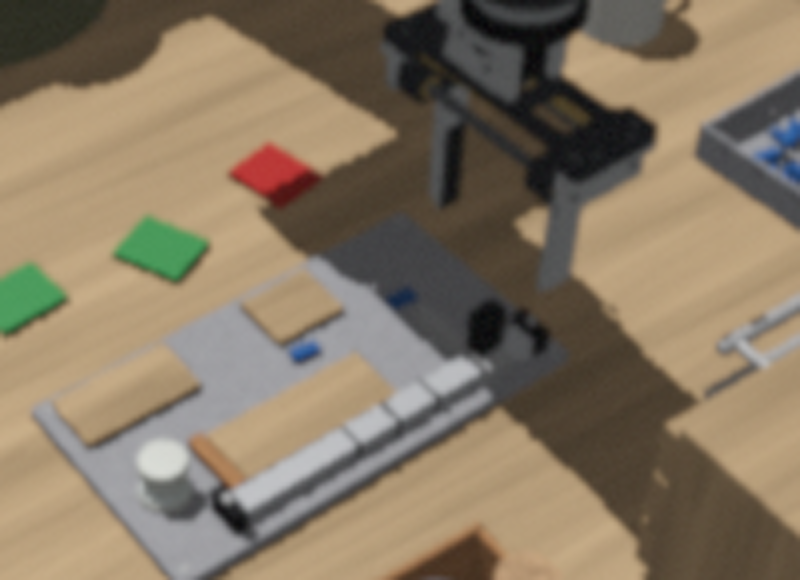

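The view shows the open fingers straddling the grip at (487, 325) in the crop, about 60 mm above it, with nothing in the way. I'll descend and grip.

Call:
servo_tool --motion '[[[0.004, -0.005, -0.08, 0, 0, 0, 0], [0.004, -0.005, -0.14, 0, 0, 0, 0], [0.004, -0.005, -0.184, 0, 0, 0, 0], [0.004, -0.005, -0.184, 0, 0, 0, 0], [0.004, -0.005, -0.184, 0, 0, 0, 0.5], [0.004, -0.005, -0.184, 0, 0, 0, 1], [0.004, -0.005, -0.184, 0, 0, 0, 1], [0.004, -0.005, -0.184, 0, 0, 0, 1], [0.004, -0.005, -0.184, 0, 0, 0, 1], [0.004, -0.005, -0.184, 0, 0, 0, 1]]]' --newtons 30

```text
clock: 2.85
eef_pos: [646.3, 75.1, 43.7]
eef_rot: [3.141, -0.0, 1.619]
wrist_force: [-0.1, 0.3, -0.4]
finger_gap: 49.5
finger_force: 0.0
```

Call:
servo_tool --motion '[[[0, 0, 0, 0, 0, 0, 1], [0, 0, 0, 0, 0, 0, 1], [0, 0, 0, 0, 0, 0, 1], [0, 0, 0, 0, 0, 0, 1], [0, 0, 0, 0, 0, 0, 1], [0, 0, 0, 0, 0, 0, 1], [0, 0, 0, 0, 0, 0, 1], [0, 0, 0, 0, 0, 0, 1], [0, 0, 0, 0, 0, 0, 1]]]'

```text
clock: 3.75
eef_pos: [644.7, 75.1, 43.3]
eef_rot: [-3.137, 0.0, 1.619]
wrist_force: [-13.8, -1.4, 7.3]
finger_gap: 16.1
finger_force: 30.0
```

Gripped at 16 mm, with a small sideways offset, so I'll relax x by ~1.5 mm. Then I'll slide 30 mm, short of the ramp.

Call:
servo_tool --motion '[[[-0.003, 0, 0, 0, 0, 0, 1], [-0.003, -0.01, 0, 0, 0, 0, 1], [-0.002, -0.02, 0, 0, 0, 0, 1], [-0.002, -0.03, 0, 0, 0, 0, 1], [-0.001, -0.04, 0, 0, 0, 0, 1], [0, -0.05, 0, 0, 0, 0, 1], [0, -0.06, 0, 0, 0, 0, 1], [0, -0.06, 0, 0, 0, 0, 1], [0, -0.06, 0, 0, 0, 0, 1]]]'

```text
clock: 4.65
eef_pos: [646.0, 44.8, 43.4]
eef_rot: [-3.141, 0.0, 1.618]
wrist_force: [-5.0, -1.7, 2.0]
finger_gap: 16.1
finger_force: 30.0
```

Run:
```python
from h import *
s=cam('scene'); b=cv2.resize(s['frame'][150:265,255:405],None,fx=5,fy=5,interpolation=cv2.INTER_CUBIC)
cv2.imwrite('pics/s2.png',b[...,::-1])
```

```text
(no output)
```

View pics/s2.png

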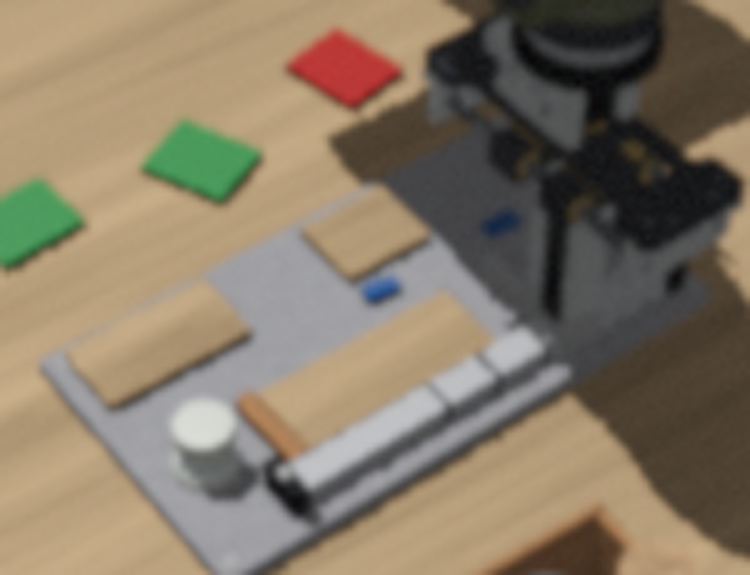

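The stop has moved with the hand: the carriage is at about (545, 340) in the crop, and the foot is still clear of the blank's end. From here I'll take small steps and read the force along y.

Call:
servo_tool --motion '[[[0, -0.006, 0, 0, 0, 0, 1], [0, -0.012, 0, 0, 0, 0, 1], [0, -0.016, 0, 0, 0, 0, 1], [0, -0.016, 0, 0, 0, 0, 1]]]'

```text
clock: 5.1
eef_pos: [646.4, 36.7, 43.4]
eef_rot: [3.141, 0.0, 1.619]
wrist_force: [-1.1, -1.4, -0.4]
finger_gap: 15.8
finger_force: 30.0
```

Call:
servo_tool --motion '[[[0, -0.003, 0, 0, 0, 0, 1], [0, -0.006, 0, 0, 0, 0, 1], [0, -0.006, 0, 0, 0, 0, 1]]]'

```text
clock: 5.4
eef_pos: [646.4, 34.9, 43.4]
eef_rot: [3.141, -0.001, 1.619]
wrist_force: [-0.4, 6.3, -1.5]
finger_gap: 15.9
finger_force: 30.0
```

Call:
servo_tool --motion '[[[0, -0.003, 0, 0, 0, 0, 1], [0, -0.004, 0, 0, 0, 0, 1], [0, -0.004, 0, 0, 0, 0, 1]]]'

```text
clock: 5.7
eef_pos: [646.5, 32.5, 43.4]
eef_rot: [3.141, -0.0, 1.619]
wrist_force: [1.7, 3.1, -2.6]
finger_gap: 15.8
finger_force: 30.0
```

Call:
servo_tool --motion '[[[0, -0.002, 0, 0, 0, 0, 1], [0, -0.004, 0, 0, 0, 0, 1], [0, -0.004, 0, 0, 0, 0, 1]]]'

```text
clock: 6.0
eef_pos: [646.6, 29.7, 43.4]
eef_rot: [3.141, 0.001, 1.619]
wrist_force: [4.8, -0.5, -5.3]
finger_gap: 15.8
finger_force: 30.0
```

Call:
servo_tool --motion '[[[0, -0.002, 0, 0, 0, 0, 1], [0, -0.004, 0, 0, 0, 0, 1], [0, -0.004, 0, 0, 0, 0, 1]]]'

```text
clock: 6.3
eef_pos: [646.7, 27.5, 43.5]
eef_rot: [3.14, 0.001, 1.618]
wrist_force: [6.6, -2.3, -5.4]
finger_gap: 16.1
finger_force: 30.0
```

The force has reversed, so the ball is past the crest and pulling the stop in.

Call:
servo_tool --motion '[[[0.001, -0.002, 0, 0, 0, 0, 1], [0.001, -0.003, 0, 0, 0, 0, 1], [0.001, -0.003, 0, 0, 0, 0, 1]]]'

```text
clock: 6.6
eef_pos: [646.8, 26.3, 43.4]
eef_rot: [3.141, 0.0, 1.619]
wrist_force: [3.5, -2.0, -4.0]
finger_gap: 16.0
finger_force: 30.0
```

Call:
servo_tool --motion '[[[0, -0.002, 0, 0, 0, 0, 1], [0, -0.002, 0, 0, 0, 0, 1], [0, -0.002, 0, 0, 0, 0, 1]]]'

```text
clock: 6.9
eef_pos: [646.8, 25.5, 43.4]
eef_rot: [3.141, 0.0, 1.619]
wrist_force: [4.6, -2.1, -5.5]
finger_gap: 15.8
finger_force: 30.0
```

This is near the middle (~25). I'll loosen the fingers briefly so the ball centres the stop, then re-grip.

Call:
servo_tool --motion '[[[0, 0, 0, 0, 0, 0, 0.74], [0, 0, 0, 0, 0, 0, 0.74], [0, 0, 0, 0, 0, 0, 0.74], [0, 0, 0, 0, 0, 0, 0.74], [0, 0, 0, 0, 0, 0, 0.74], [0, 0, 0, 0, 0, 0, 0.74]]]'

```text
clock: 7.5
eef_pos: [646.7, 25.7, 43.5]
eef_rot: [-3.141, -0.0, 1.619]
wrist_force: [-0.3, 0.0, 0.8]
finger_gap: 24.6
finger_force: 0.0
```

Call:
servo_tool --motion '[[[0, 0, 0, 0, 0, 0, 1], [0, 0, 0, 0, 0, 0, 1], [0, 0, 0, 0, 0, 0, 1], [0, 0, 0, 0, 0, 0, 1], [0, 0, 0, 0, 0, 0, 1], [0, 0, 0, 0, 0, 0, 1]]]' --newtons 20

```text
clock: 8.1
eef_pos: [646.9, 25.6, 43.5]
eef_rot: [3.141, 0.0, 1.619]
wrist_force: [2.4, 0.3, -1.3]
finger_gap: 15.8
finger_force: 20.0
```

Run:
```python
from h import *
s=cam('scene'); b=cv2.resize(s['frame'][150:265,255:405],None,fx=5,fy=5,interpolation=cv2.INTER_CUBIC)
cv2.imwrite('pics/s3.png',b[...,::-1]); st=manip.read_state(); print(st['eef_pos'],st['wrist_force'],st['finger_force'],st['finger_gap'])
c=cam('top'); b=cv2.resize(c['frame'][155:230,262:380],None,fx=6,fy=6,interpolation=cv2.INTER_CUBIC); cv2.imwrite('pics/t3.png',b[...,::-1])
```

```text
[646.85753292  25.67717895  43.4883496 ] [ 2.99984791 -0.45385951 -0.73370219] 19.99974936246872 15.79559994454669
```

View pics/s3.png

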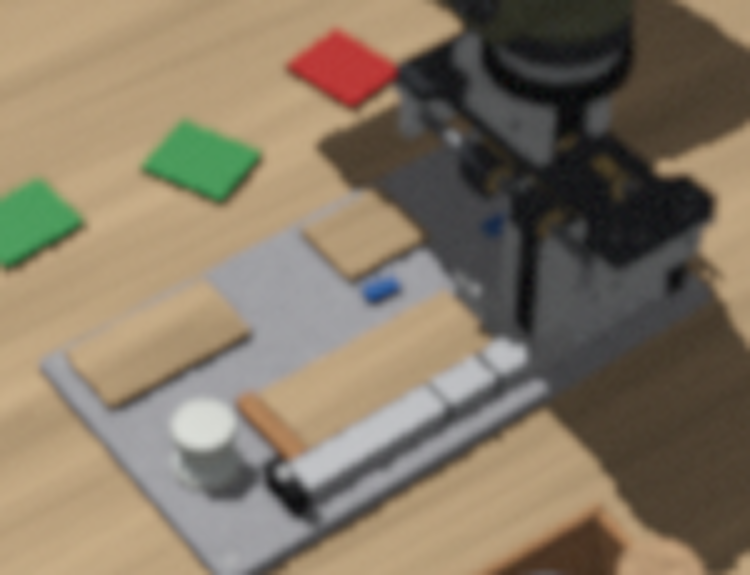

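View pics/t3.png

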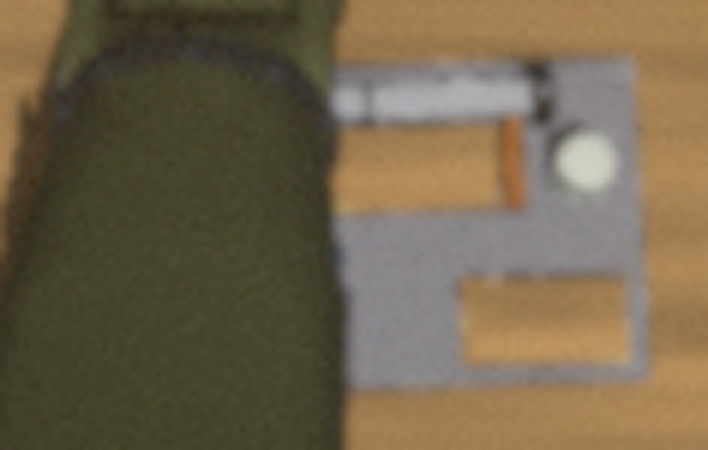

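The views show the carriage front edge at about (528, 347), some 24 mm from the medium notch groove at (490, 363). That fits a stop seated in the long notch, where 23 mm is expected. The blank, tiles and pot haven't moved, the residual force along y is about 0, and the grip is 20 N. I'm handing in.

```bash
python3 -c "
from cell import manip
print(manip.sign_off())"
```

```text
the job is handed in; nothing more can be done
None
```

The stop is in the long blank's notch as far as force and camera show, still gripped at 20 N, and I handed the job in at about 8 s; the sign-off returned no verdict.

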